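# Pin the carving swivel into line

## Robot

A 6-joint arm with a two-finger parallel gripper is mounted at the origin on the work surface. World frame = base frame: x ahead of the robot, y to its left, z up, the work surface at z = 0. Lengths are in m, angles in rad, forces in N, time in s.
With the tool pointing down it reaches from about 0.275 to 0.825 m from the base axis. Payload 4.9 kg.
Tool frame: the origin (TCP) lies midway between the tips of the shut fingers; the grasp point (between the pads) lies 19 mm behind it (grip_point_offset is the distance from the TCP to the grasp point, in m); z points along the fingers, x is the direction in which the jaws open and shut, and the axes are right-handed (so a half turn about z gives the same grasp; the last joint's range is limited). The gripper opens to 85 mm and grips with 20 to 120 N. Pads are 22 mm wide; open, the fingers measure 114 mm over their backs; the gripper's body (76 mm by 85 mm) begins 54 mm behind the grasp point. The pads swing forward as they close: fully open they stand 13 mm farther back than shut.
Start: joints at [1.201, 0.326, -0.193, 1.052, 0, 1.437], TCP at [0.128, 0.535, 0.231] pointing down, gripper open.
Joint ranges: [-2.65, 2.65], [-0.97, 1.79], [-1.3, 1.35], [-1.93, 2.1], [-1.47, 1.37], [-3.14, 3.14]. Speed limits (rad/s): [2.57, 2.57, 3.14, 3.14, 3.14, 3.14].

## Interface

Orientations are given as a rotation vector (axis times angle).
In Python, from cell import * gives the robot as it stands. Calls block until the motion is done:
- movep(position, orientation): joint-space move of the TCP to a pose.
- move_l(position, velocity=0.15, rot=None, until_force=None): straight line of the TCP; rot=None keeps the orientation; velocity is the mean speed in m/s. With until_force (N) it stops when the force on the tool has changed by that much, and returns True; else False.
- set_joints(angles): joint-space move.
- let_go() and grab(newtons=None): open the fingers fully, or close them until they stop; newtons is the grip in N (None keeps the last).
- sleep(seconds).
- ik(position, orientation): joint angles nearest the present ones, or None.
- get_state(): the state.
- grab_frame(name): name is "scene" or "top"; returns a dict with "img" (384x512x3 uint8, red, green, blue), "fx", "fy", "cx", "cy" (pixels), "cam_to_world" (4x4, takes a point from camera to world coordinates). Camera axes: x right, y down, z forward; pixel columns grow to the right and rows downward; lengths in m; the calibration is good to about 2 mm. A picture is of the moment at which its call begins. There is no depth.
A pose or a line that the arm cannot do raises MotionError and nothing moves.
- sign_off(): hands the job in, once; it reports no verdict.
Trained networks look in the newest picture that a camera, given by its name, has taken for a name from the list of things; names that differ only in an ending like _2 or _b are one class to them, and where a whole thing is asked for, a point or a joint stands for the part that bears it (a point fixed in the world has none). Each returns a list of dicts, best first, with "score" (0 to 1); they miss things now and then, are a little off and sometimes report something else, mostly with a low value. They report only what shows in the picture. A call takes as long as a camera call. They do not tell look-alikes from the thing itself.
- spot_in(camera, name): "centre" ([column, row] in pixels, amid what is visible of it).
- silhouettes(camera, name): "mask" (384x512 bool, what is visible of it) and "centre" ([column, row] in pixels, amid what is visible of it).
- tip_of(camera, name): "centre" ([column, row] in pixels: a listed point, or the origin of a listed thing).
The state is a dict: "clock": time; "q": joint angles; "joint_velocities": joint speeds; "tau": joint torques, N m; "position": TCP position; "eef_rot": TCP orientation; "contact_force": force on the tool from outside, world axes, zero at the start; "wrist_torque": the same for the moment, N m; "finger_gap": opening from 0.0 (shut) to 1.0 (fully open).
Only numpy, scipy, OpenCV 4.12 (cv2) and the standard library are available. Lean on these libraries where they do the work, as an engineer would, in place of code of your own. Each camera call takes 0.05 s, during which the arm holds its last target.

## Task

The hole in the carving stand's swivel plate has drifted out of line with the hole in the base plate beneath it. Start the tapered pin from the rack in both holes while they are still out of line (do not straighten the plate first) and let go of it there, then press it down from above until its collar sits flat on the plate, so that the taper pulls the plate into line. Finally swing the keeper bar round to its stop over the pin's head, leaving the other tools standing in the rack.

Things in the scene. Friction and masses are not known exactly. Their poses are not given: they have to be found in the camera images.
- pin: Tapered steel pin with pale-wood handle, 85 mm tall, 0.16 kg, tip down in a rack hole. Origin: centre of the tip; z towards the handle. Cone 6 mm wide at z 0 to 22.6 mm at z 33; shank 22.6 mm to z 47; collar 32 mm wide, z 47 to 52; straight round handle 26 mm wide, z 52 to flat top z 85. In the rack the collar rests on its top (origin 15 mm above the table); fully home the origin is 8 mm up.
- rack: Fixed plywood rack. Origin on the table under its centre. Top board 62 (x) by 210 mm (y), 12 thick, top 62 mm above the table, three 25 mm through holes at y -70, 0, +70 mm. Pin, awl and punch stand in them in any order.
- stand: Fixed carving stand. Origin on the table below the base hole's centre. Dark steel base plate, x -60 to 60, y -95 to 185 mm, 12 thick, top 44 mm above the table, open under the hole. A 16 mm post at y -66 mm carries the keeper bar. At y +130 mm is the vertical pivot of the aluminium swivel plate (see plate_hole); above it a half-carved wooden head, 56 mm wide, up to 142 mm above the table.
- base_hole (a point): Centre of the 24 mm hole in the fixed base plate, at its top face, 44 mm above the table. Axes as stand.
- plate_hole (a point): Centre of the swivel plate's 24 mm hole, at its top face, 55 mm above the table; plate 64 mm wide, 10 thick, 1 mm above the base plate. It starts 6 to 9 mm to the stand's +x side of base_hole; a tip lowered midway between both centres passes both holes. Stiff pivot: 3 N at the hole turns it, it stays where left; drawing it over with the pin takes 5 to 20 N downwards.
- keeper (a joint): Keeper bar's angle (rad) about its vertical post: 0 is the hard stop, bar over the base hole (along the stand's +y); grows to 2.1 swinging out clockwise from above, over the +x side. Starts 1.25 to 1.8, stays where left, about 1 N at its peg moves it. Bar 16 mm wide, 84 long from the post axis, 96 to 103 mm above the table: 3 mm over a pin fully home; a prouder pin blocks it.
- keeper_peg (a point): Top centre of the upright peg on the keeper bar, 10 mm wide, from 103 to 133 mm above the table, 66 mm from the post axis; push it sideways to swing the bar. Axes turn with the bar: y from post to peg.
- awl: Awl with a mushroom-shaped handle up to 42 mm wide, top 103 mm above the table, standing in the rack. Origin on its axis at the rack's top. Leave it.
- punch: Punch with a slim dark 16 mm handle, top 112 mm above the table, standing in the rack. Origin on its axis at the rack's top. Leave it.
Mind the look-alikes: they are no part of the job. What is shaped like the pin but purple is not meant.

How it is judged:
By the outcome, as a careful person would: the job done as asked, in the order asked, and still so for the second after the job is handed in, with the robot touching nothing.
It also fails if it takes over 61 s, if anything falls off the work surface, if the arm or the gripper's body presses on something with over 40 N, if the wrist force passes 120 N, or if a joint passes its speed limit or range.

## Working session

There is one attempt and no reset: what is moved stays moved. The work goes in short steps, each a Python script; the robot and the scene stay as the last script left them, time stands still between calls to the robot, and variables do not carry over. Pictures are saved under pics/ and viewed, and the job is handed in when it is done.

```bash
mkdir -p pics; ls
python3 - <<'E'
from cell import *
import cv2
s=get_state();print(s['clock'],s['position'],s['eef_rot'],s['finger_gap'],s['contact_force'])
for n in ("scene","top"):
    f=grab_frame(n);print(n,f['fx'],f['fy'],f['cx'],f['cy']);print(f['cam_to_world'])
    cv2.imwrite(f'pics/{n}0.png',cv2.resize(f['img'][:,:,::-1],(800,600),interpolation=cv2.INTER_CUBIC))
    for k in ("pin","rack","stand","base_hole","plate_hole","keeper_peg","awl","punch"):
        print(k,[(d['centre'],round(d['score'],2)) for d in tip_of(n,k)][:4])
print(get_state()['clock'])
E
```

```text
pics
0.0 [0.12825362 0.53422365 0.23048611] [ 2.46661688e+00  1.94415543e+00 -2.41820250e-03] 1.0000756226301084 [-0.7045705  -0.55759195 -0.02001189]
scene 354.712913321482 354.712913321482 252.78566285335492 191.61304526046234
[[-0.49651076  0.66025295 -0.56350963  0.91447583]
 [ 0.86788403  0.38952673 -0.30829568  0.12810549]
 [ 0.01594893 -0.64213314 -0.76642721  0.60156455]
 [ 0.          0.          0.          1.        ]]
pin [([250.8, 182.7], 0.71), ([209.2, 235.7], 0.71), ([222.7, 202.2], 0.65)]
rack [([197.8, 191.0], 0.79)]
stand [([331.8, 265.2], 0.98)]
base_hole [([327.3, 253.8], 0.84)]
plate_hole [([334.7, 253.3], 0.61), ([167.8, 157.0], 0.15)]
keeper_peg [([287.8, 235.0], 0.7)]
awl [([198.5, 173.7], 0.85)]
punch [([166.5, 160.4], 0.47)]
top 357.7873259952771 357.7873259952771 252.63738727610226 190.96919455251088
[[ 0.00120105 -0.98975821  0.1427489   0.41369233]
 [-0.99999606 -0.00155102 -0.00234041 -0.08649326]
 [ 0.00253785 -0.14274553 -0.98975617  0.92492151]
 [ 0.          0.          0.          1.        ]]
pin [([265.4, 164.5], 0.64), ([276.2, 194.5], 0.59), ([272.8, 228.2], 0.58)]
rack [([300.9, 194.1], 0.69)]
stand [([182.7, 188.7], 0.94)]
base_hole [([178.4, 181.5], 0.74)]
plate_hole [([179.1, 179.3], 0.92)]
keeper_peg [([203.0, 153.5], 0.76)]
awl []
punch [([335.9, 192.7], 0.55)]
0.9
```

View pics/scene0.png

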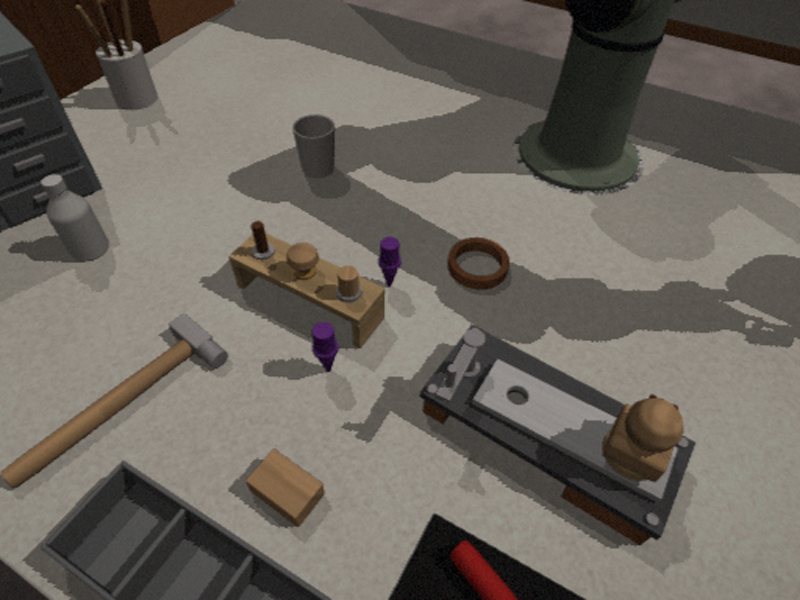

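View pics/top0.png

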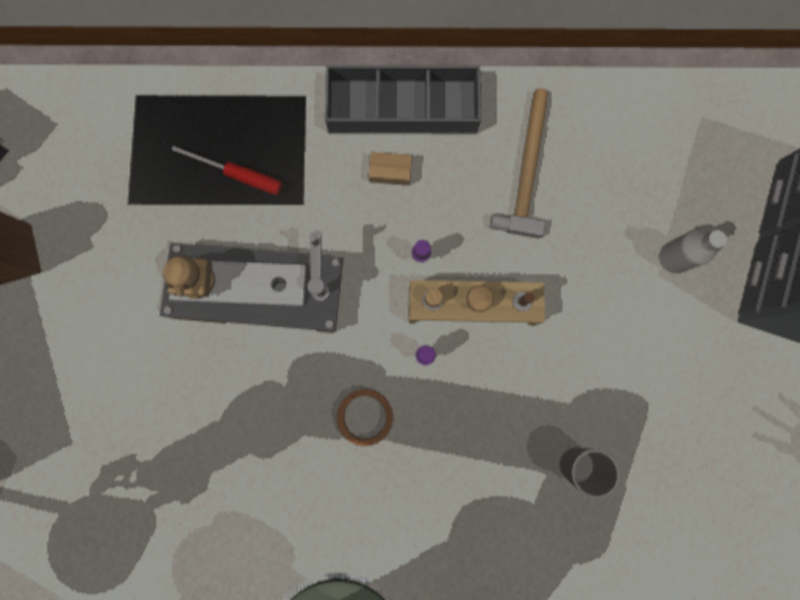

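The top view (800x600) shows the pin in the rack's left hole at (433,297), with the awl at (480,297) and the punch at (522,299). Purple decoys stand at (422,250) and (426,354). The plate hole is at (279,284), and the keeper bar points up (+x) from the post at (318,288), with its peg near (316,240). I'll zoom in next to measure.

```bash
cat > h.py <<'E'
from cell import *
import numpy as np, cv2
def save(f,name,box,k):
    c0,c1,r0,r1=box
    im=cv2.resize(f['img'][r0:r1,c0:c1,::-1],None,fx=k,fy=k,interpolation=cv2.INTER_CUBIC)
    im=cv2.convertScaleAbs(im,alpha=1.3,beta=10)
    for c in range(c0,c1,10): cv2.putText(im,str(c),((c-c0)*k,8),0,.3,(0,255,255)); cv2.line(im,((c-c0)*k,10),((c-c0)*k,14),(0,255,255))
    for r in range(r0,r1,10): cv2.putText(im,str(r),(0,(r-r0)*k+4),0,.3,(0,255,255)); cv2.line(im,(22,(r-r0)*k),(26,(r-r0)*k),(0,255,255))
    cv2.imwrite('pics/'+name+'.png',im)
def ray(f,p):
    d=np.array([(p[0]-f['cx'])/f['fx'],(p[1]-f['cy'])/f['fy'],1.]);T=f['cam_to_world'];return T[:3,3],T[:3,:3]@d
def atz(f,p,z):
    o,d=ray(f,p);return o+d*(z-o[2])/d[2]
def tri(f1,p1,f2,p2):
    o1,d1=ray(f1,p1);o2,d2=ray(f2,p2);d1/=np.linalg.norm(d1);d2/=np.linalg.norm(d2)
    t=np.linalg.lstsq(np.c_[d1,-d2],o2-o1,rcond=None)[0]
    a=o1+t[0]*d1;b=o2+t[1]*d2;return (a+b)/2,np.linalg.norm(a-b)
def proj(f,P):
    T=f['cam_to_world'];c=T[:3,:3].T@(np.asarray(P)-T[:3,3]);return np.array([f['fx']*c[0]/c[2]+f['cx'],f['fy']*c[1]/c[2]+f['cy']])
E
python3 - <<'E'
from h import *
import pickle
S=grab_frame("scene");T=grab_frame("top");pickle.dump((S,T),open('f0.pkl','wb'))
save(T,'t_stand',(98,228,148,218),6);save(T,'t_rack',(255,355,150,235),7)
save(S,'s_stand',(262,450,200,350),4);save(S,'s_rack',(140,265,130,245),6)
for c,f in (("top",T),("scene",S)):
  for k in ("pin","awl","punch","plate_hole","base_hole","keeper_peg"):
    try: print(c,k,[(np.round(d['centre'],1),d['mask'].sum(),round(d['score'],2)) for d in silhouettes(c,k)])
    except Exception as e: print(c,k,e)
E
```

```text
top pin [(array([201.7, 166.9]), np.int64(296), 0.71), (array([272.4, 223.1]), np.int64(130), 0.6), (array([267.9, 160.5]), np.int64(128), 0.46)]
top awl [(array([307.5, 190.1]), np.int64(274), 0.82)]
top punch [(array([297.4, 191.4]), np.int64(1565), 0.59)]
top plate_hole [(array([148.2, 178.7]), np.int64(2214), 0.79)]
top base_hole [(array([163. , 180.6]), np.int64(5686), 0.68)]
top keeper_peg [(array([204.7, 172.6]), np.int64(239), 0.54)]
scene pin [(array([222.1, 183.6]), np.int64(298), 0.82), (array([207.8, 220.8]), np.int64(377), 0.63), (array([251.3, 163.7]), np.int64(324), 0.58), (array([369.3, 271.4]), np.int64(11530), 0.57)]
scene awl [(array([192.8, 165.9]), np.int64(326), 0.76)]
scene punch [(array([165.4, 152.7]), np.int64(188), 0.58)]
scene plate_hole [(array([383.9, 270.6]), np.int64(5509), 0.85)]
scene base_hole [(array([365.1, 273.1]), np.int64(11640), 0.86)]
scene keeper_peg [(array([295.4, 233. ]), np.int64(504), 0.62)]
```

View pics/t_stand.png

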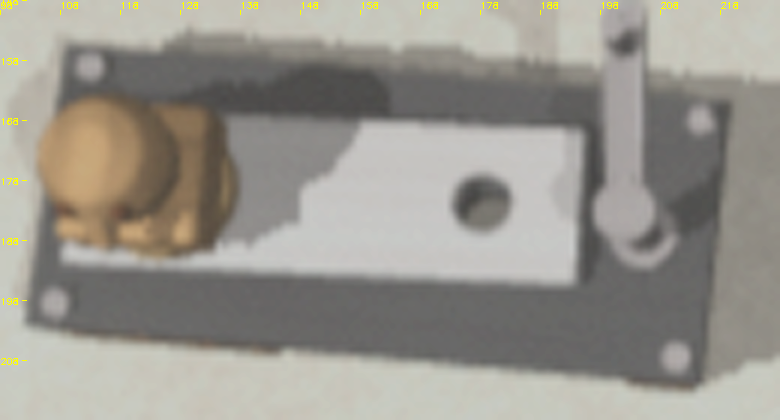

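View pics/t_rack.png

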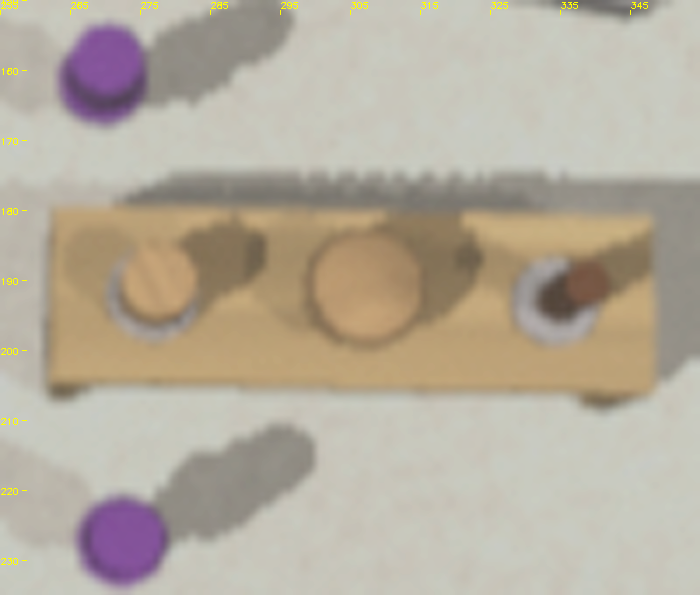

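View pics/s_stand.png

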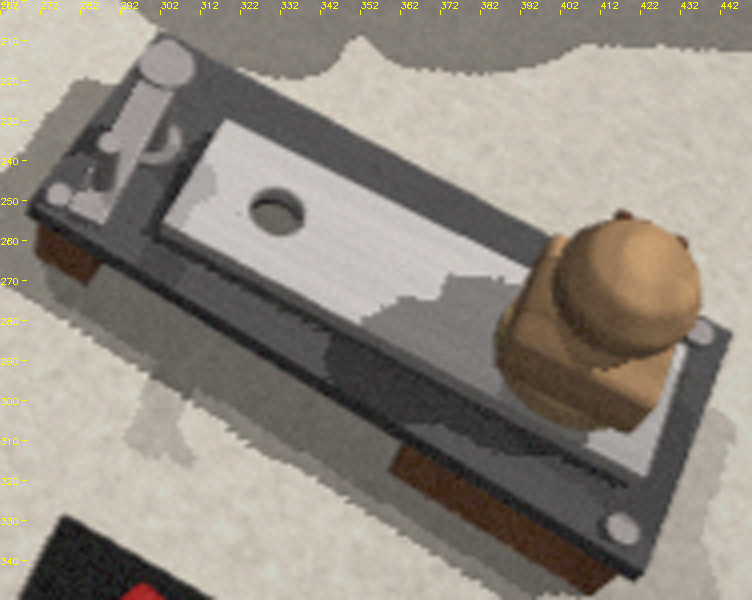

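View pics/s_rack.png

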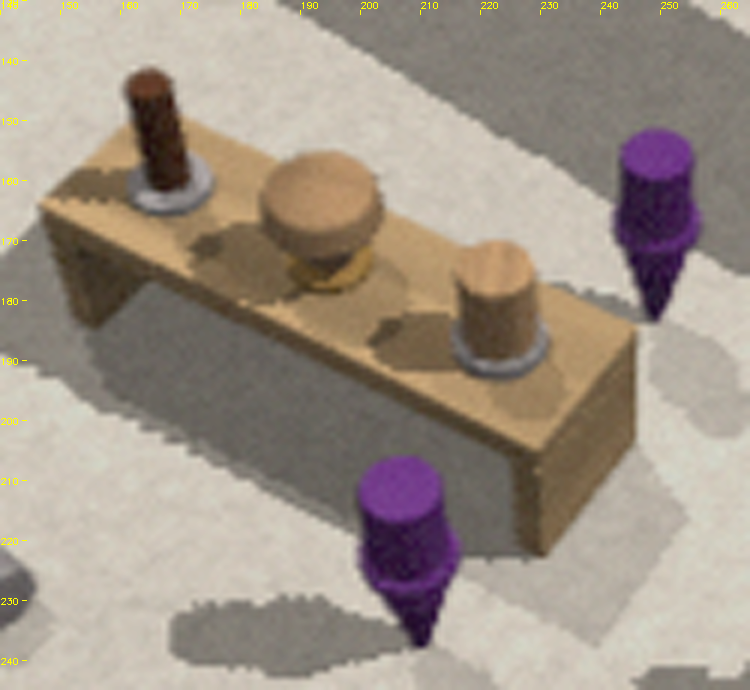

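```bash
cat > m.py <<'E'
from h import *
import pickle
from scipy.optimize import least_squares
S,T=pickle.load(open('f0.pkl','rb'))
def P(c0,r0,k,x,y): return np.array([c0+x/k-.5,r0+y/k-.5])
t=lambda x,y:P(98,148,6,x,y); s=lambda x,y:P(262,200,4,x,y)
tc=[t(66,40),t(732,102),t(703,388),t(25,322)]; sc=[s(733,333) ,s(160,35),s(28,210),s(640,577)]
E
python3 - <<'E'
from m import *
print('pin top',tri(T,P(255,150,7,159,282),S,P(140,130,6,496,271)))
print('collar', tri(T,P(255,150,7,153,293),S,P(140,130,6,501,345)))
print('awl',tri(T,P(255,150,7,365,290),S,P(140,130,6,322,190)))
print('punch top',tri(T,P(255,150,7,588,284),S,P(140,130,6,150,80)))
print('plate hole',tri(T,t(482,203),S,s(277,211)))
# scene corners order: find correspondences by proximity
A=[atz(T,p,.044) for p in tc];B=[atz(S,p,.044) for p in sc]
print(np.round(A,4));print(np.round(B,4))
for i in range(4):
  j=np.argmin([np.linalg.norm(A[i]-b) for b in B]);print(i,j,tri(T,tc[i],S,sc[j]))
save(T,'t_keep',(180,230,140,200),10);save(S,'s_keep',(262,322,200,260),10)
E
```

```text
pin top (array([ 0.53626208, -0.14644008,  0.09695552]), np.float64(0.0011102357344361902))
collar (array([ 0.53736494, -0.14642106,  0.06166588]), np.float64(0.00013966566153847181))
awl (array([ 0.53413144, -0.21591658,  0.09614098]), np.float64(0.002328964093371292))
punch top (array([ 0.53355216, -0.28605168,  0.11217744]), np.float64(0.0008773873953016542))
plate hole (array([0.56308181, 0.09612157, 0.05373692]), np.float64(3.0220950101278273e-07))
[[ 0.634   0.2751  0.044 ]
 [ 0.6078 -0.0052  0.044 ]
 [ 0.4878  0.005   0.044 ]
 [ 0.5147  0.285   0.044 ]]
[[ 0.5141  0.2861  0.044 ]
 [ 0.4928  0.0082  0.044 ]
 [ 0.613  -0.0016  0.044 ]
 [ 0.636   0.2745  0.044 ]]
0 3 (array([0.63463487, 0.27563609, 0.04151503]), np.float64(0.000938355873561833))
1 2 (array([ 0.60923463, -0.00391242,  0.0365328 ]), np.float64(0.0012866756316818198))
2 1 (array([0.48812539, 0.00623659, 0.03747199]), np.float64(0.0012066265581127601))
3 0 (array([0.51456887, 0.28546151, 0.04429381]), np.float64(0.0010700644636268426))
```

View pics/t_keep.png

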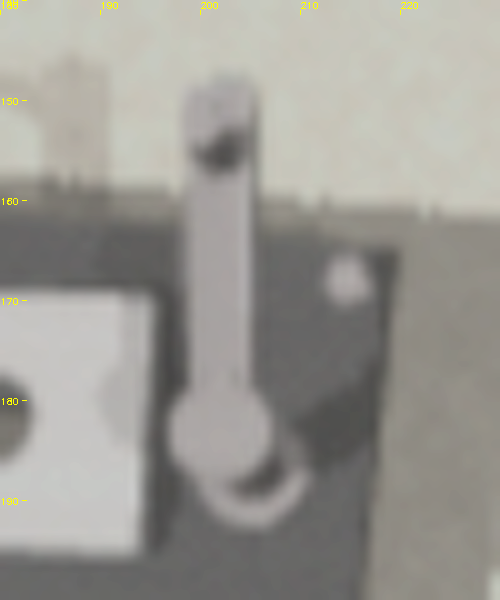

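View pics/s_keep.png

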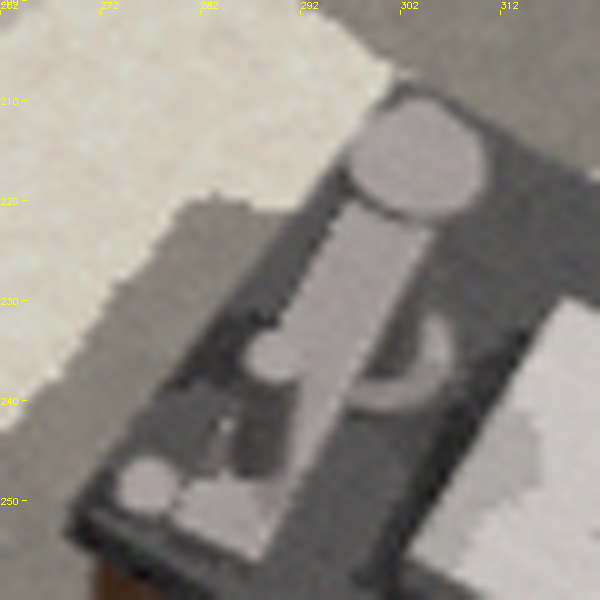

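Run:
```python
from m import *
tc=[tc[0],tc[1],tc[2],tc[3]]; sc2=[sc[3],sc[2],sc[1],sc[0]]
loc=np.array([[60,185],[60,-95],[-60,-95],[-60,185]])/1e3
for n,f,c,ph,pt,pg in (('T',T,tc,t(482,203),P(255,150,7,159,282),P(180,140,10,222,97)),('S',S,sc2,s(277,211),P(140,130,6,496,271),P(262,200,10,272,357))):
  def w(v,l,z): 
    x,y,a=v;return np.array([x+np.cos(a)*l[0]-np.sin(a)*l[1],y+np.sin(a)*l[0]+np.cos(a)*l[1],z])
  r=least_squares(lambda v:np.ravel([proj(f,w(v,l,.044))-q for l,q in zip(loc,c)]),[.56,.1,-.09])
  v=r.x;print(n,np.round(v,4),'resid px',np.round(r.fun,1))
  a=v[2];R=np.array([[np.cos(a),-np.sin(a)],[np.sin(a),np.cos(a)]])
  h=atz(f,ph,.055);print(' plate hole',h.round(4),'in stand',(R.T@(h[:2]-v[:2])).round(4))
  g=atz(f,pg,.133);l=R.T@(g[:2]-v[:2]);print(' peg',g.round(4),l.round(4),'r',np.hypot(l[0],l[1]+.066),'ang',np.arctan2(l[0],l[1]+.066))
  print(' pin top at .100',atz(f,pt,.100).round(4), 'collar .067', )
print(tri(T,P(180,140,10,222,97),S,P(262,200,10,272,357)))
```

```text
T [ 0.5569  0.0952 -0.0925] resid px [ 0.5  0.1 -0.1 -0.  -0.4 -0.2  0.   0.2]
 plate hole [0.5629 0.0959 0.055 ] in stand [0.0059 0.0013]
 peg [0.6237 0.0276 0.133 ] [ 0.0728 -0.0611] r 0.07291809038019181 ang 1.5038906481407914
 pin top at .100 [ 0.5355 -0.1457  0.1   ] collar .067
S [ 0.5602  0.0966 -0.0826] resid px [ 1.1  0.  -0.5 -0.7 -0.6 -0.4 -0.3  0.7]
 plate hole [0.5639 0.0962 0.055 ] in stand [ 0.0037 -0.0001]
 peg [0.6187 0.0323 0.133 ] [ 0.0636 -0.0593] r 0.06395999959363377 ang 1.4650682632752092
 pin top at .100 [ 0.5387 -0.1453  0.1   ] collar .067
(array([0.62178377, 0.03003381, 0.13604376]), np.float64(0.006199164019405984))
```

```bash
cat >> h.py <<'E'
from scipy.spatial.transform import Rotation as Ro
def down(psi):
    c,s=np.cos(psi),np.sin(psi)
    return Ro.from_matrix(np.array([[c,s,0],[s,-c,0],[0,0,-1.]])).as_rotvec()
E
python3 - <<'E'
from m import *
print('purple1',tri(T,P(255,150,7,107,60),S,P(140,130,6,401,490)),)
print('purple2',tri(T,P(255,150,7,123,537),S,P(140,130,6,656,156)),)
s=get_state();print(s['clock'],Ro.from_rotvec(s['eef_rot']).as_matrix().round(3))
for psi in (np.pi/4,np.pi/4-np.pi):
  for p in ([.537,-.1455,.18],[.5605,.0962,.2]):
    q=ik(p,down(psi));print(psi,p,None if q is None else np.round(q,2))
E
```

```text
purple1 (array([ 0.61573196, -0.13018135,  0.0821578 ]), np.float64(0.0009776791761386165))
purple2 (array([ 0.45215825, -0.13510137,  0.08347615]), np.float64(0.0021746949823648128))
1.6 [[ 0.234  0.972 -0.   ]
 [ 0.972 -0.234 -0.   ]
 [-0.    -0.    -1.   ]]
0.7853981633974483 [0.537, -0.1455, 0.18] [-0.4   0.38 -0.26  0.94 -0.    0.39]
0.7853981633974483 [0.5605, 0.0962, 0.2] [ 0.04  0.38 -0.19  1.   -0.    0.83]
-2.356194490192345 [0.537, -0.1455, 0.18] [-0.4   0.38 -0.26  0.94  0.   -2.75]
-2.356194490192345 [0.5605, 0.0962, 0.2] [ 0.04  0.38 -0.19  1.    0.   -2.32]
```

Run:
```python
from h import *
R=down(np.pi/4)
movep([.537,-.1455,.20],R)
move_l([.537,-.1455,.125],.15)
f=grab_frame("scene");save(f,'s1',(130,290,80,240),4)
f=grab_frame("top");save(f,'t1',(230,360,130,240),6)
hit=move_l([.537,-.1455,.072],.08,until_force=6)
print(hit,get_state()['position'],get_state()['contact_force'])
```

```text
False [ 0.5372851  -0.14562403  0.07229276] [-0.20899085 -0.40484792 -0.1458799 ]
```

View pics/s1.png

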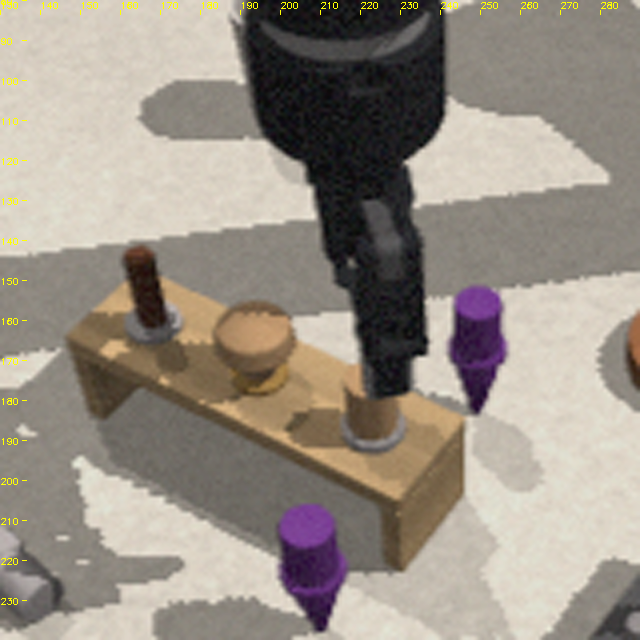

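View pics/t1.png

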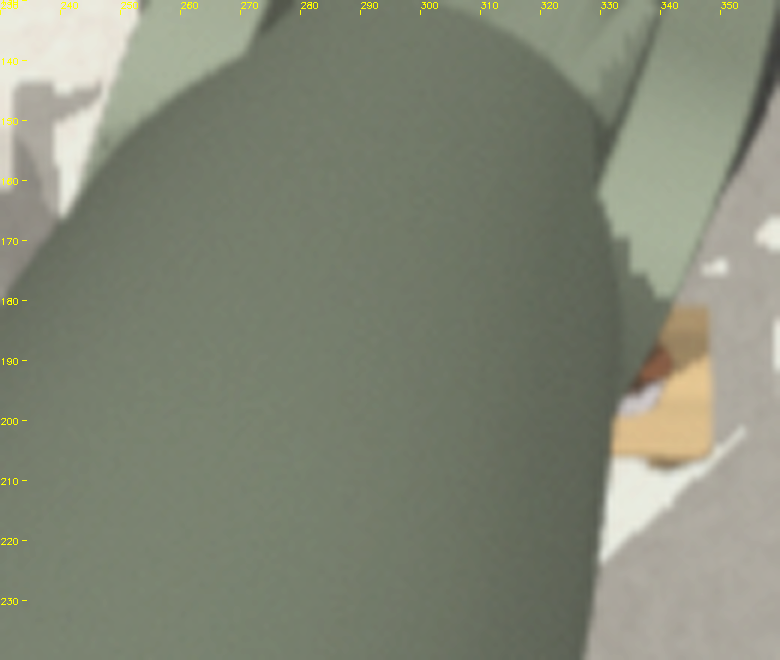

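The scene view shows the fingers straddling the pin's handle at about (222,178), while the arm hides that spot from the top camera. Next I grasp and lift.

Run:
```python
from h import *
grab(50); s=get_state();print(s['finger_gap'],s['contact_force'])
move_l([.537,-.1455,.165],.12)
s=get_state();print(s['finger_gap'],s['contact_force'],s['position'])
f=grab_frame("scene");save(f,'s2',(150,290,80,240),4)
p=[.5605,.0965,.165]
move_l(p,.2)
s=get_state();print(s['clock'],s['position'],s['contact_force'])
f=grab_frame("scene");save(f,'s3',(262,402,130,280),4)
import pickle;pickle.dump((f,s['position']),open('f3.pkl','wb'))
```

```text
0.28798302663645803 [-0.66465113  0.75611741  4.46253498]
0.28971344910279134 [ 0.06201505  0.38083257 -2.44099046] [ 0.53634136 -0.14526964  0.16411557]
8.8833 [0.56040615 0.09568673 0.16491144] [ 0.50067629 -0.56105367 -1.20851811]
```

View pics/s2.png

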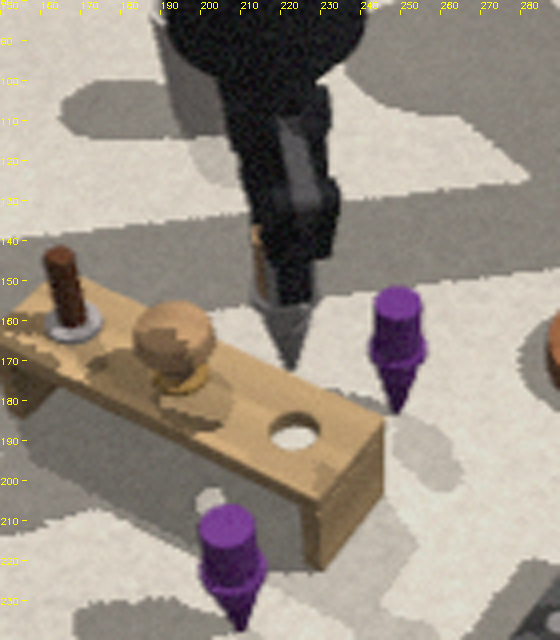

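View pics/s3.png

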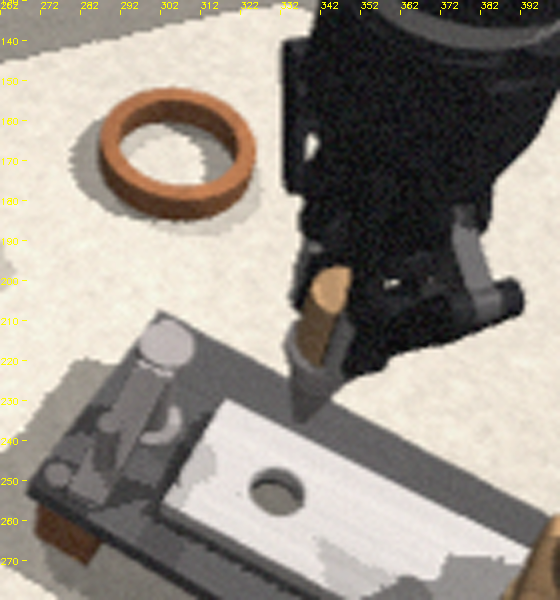

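Run:
```python
from h import *
import pickle
f,p=pickle.load(open('f3.pkl','rb'))
s=get_state();print(s['position'],Ro.from_rotvec(s['eef_rot']).as_matrix().round(3),s['finger_gap'],s['wrist_torque'],s['q'])
for dz in (-.056,-.009,-.004,0,.019,.029,.1): print(dz,proj(f,p+[0,0,dz]).round(1))
u=np.array([1,1,0])*.7071
for k in (-.03,.03): print(proj(f,p+k*u).round(1),proj(f,p+k*u+[0,0,.03]).round(1))
f=grab_frame("scene");save(f,'s4',(262,402,130,280),4)
```

```text
[0.56045999 0.09553375 0.16497178] [[ 0.708  0.706 -0.   ]
 [ 0.706 -0.708 -0.   ]
 [-0.     0.    -1.   ]] 0.28791047918588925 [ 0.01555077 -0.03656466 -0.02175262] [ 3.91955642e-02  4.11635638e-01 -2.43645843e-01  9.15705036e-01
 -3.34473917e-04  8.25973689e-01]
-0.056 [337.3 233.9]
-0.009 [343.3 217.2]
-0.004 [343.9 215.3]
0 [344.5 213.8]
0.019 [347.2 206.2]
0.029 [348.7 202.1]
0.1 [360.7 168.7]
[336.5 199. ] [340.4 186.7]
[353.  229.6] [358.  217.7]
```

View pics/s4.png

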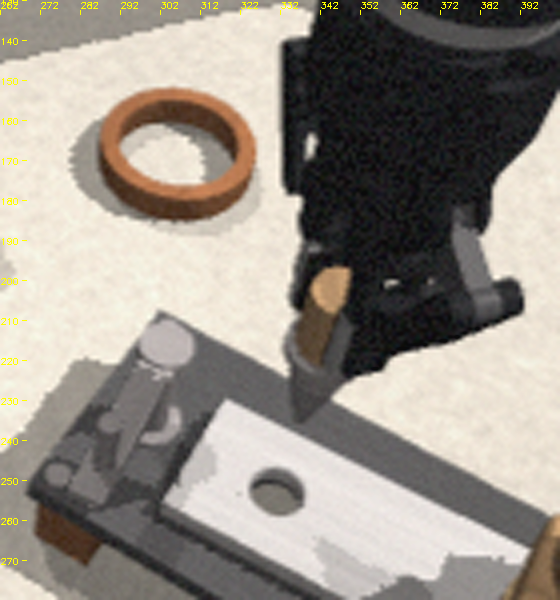

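Run:
```python
from h import *
import pickle
f,p=pickle.load(open('f3.pkl','rb'))
for q in ([336.5,234.5],[336.8,235]): print(atz(f,q,p[2]-.056), p)
```

```text
[0.56220231 0.09505458 0.10891144] [0.56040615 0.09568673 0.16491144]
[0.56287484 0.09584107 0.10891144] [0.56040615 0.09568673 0.16491144]
```

Run:
```python
from h import *
x,y=.5592,.0968
move_l([x,y,.125],.1)
s=get_state();print(s['position'],s['contact_force'])
for z in (.108,.100,.095,.092,.089,.086):
    hit=move_l([x,y,z],.04,until_force=5)
    s=get_state();print(z,hit,s['position'].round(4),s['contact_force'].round(2),s['wrist_torque'].round(3))
    if hit: break
f=grab_frame("scene");save(f,'s5',(262,402,150,290),5);print(s['clock'])
```

```text
[0.559291   0.09656443 0.125085  ] [ 0.00529949  0.18890402 -1.93376983]
0.108 False [0.559  0.0968 0.1078] [-0.09  0.16 -2.44] [ 0.013 -0.011 -0.012]
0.1 False [0.5588 0.0968 0.0996] [ 0.04  0.18 -1.95] [ 0.002 -0.024 -0.04 ]
0.095 False [0.559  0.0968 0.0947] [-0.75 -0.3  -1.85] [-0.019  0.03   0.004]
0.092 False [0.5594 0.0968 0.092 ] [ 1.25  0.61 -2.19] [ 0.022 -0.184 -0.022]
0.089 False [0.5598 0.0968 0.0891] [ 2.75 -0.4  -2.41] [-0.011 -0.56  -0.032]
0.086 False [0.5597 0.0969 0.0861] [ 2.81  0.73 -2.04] [ 0.075 -0.672  0.021]
11.4833
```

View pics/s5.png

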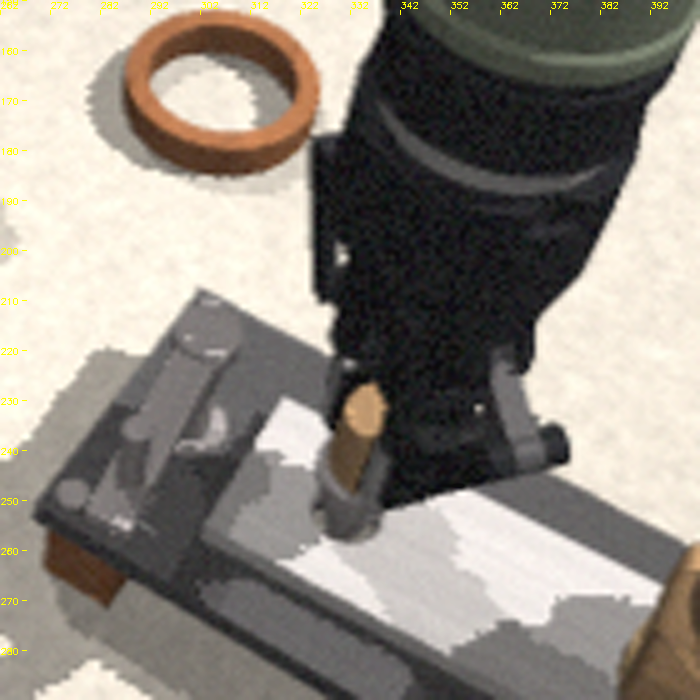

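The pin's tip is in both holes, about 30 mm above the table, with 2.8 N sideways from the plate's rim. I release it here.

Run:
```python
from h import *
let_go(); s=get_state();print(s['finger_gap'],s['position'],s['contact_force'])
f=grab_frame("scene");save(f,'s6',(262,402,150,290),5)
move_l([.5592,.0968,.19],.12)
f=grab_frame("scene");save(f,'s7',(262,402,150,290),5)
import pickle;pickle.dump(f,open('f7.pkl','wb'));print(get_state()['clock'])
```

```text
1.0000769005743861 [0.55910513 0.09679559 0.08599915] [ 0.47251093 -0.00236341  0.54287619]
13.2667
```

View pics/s7.png

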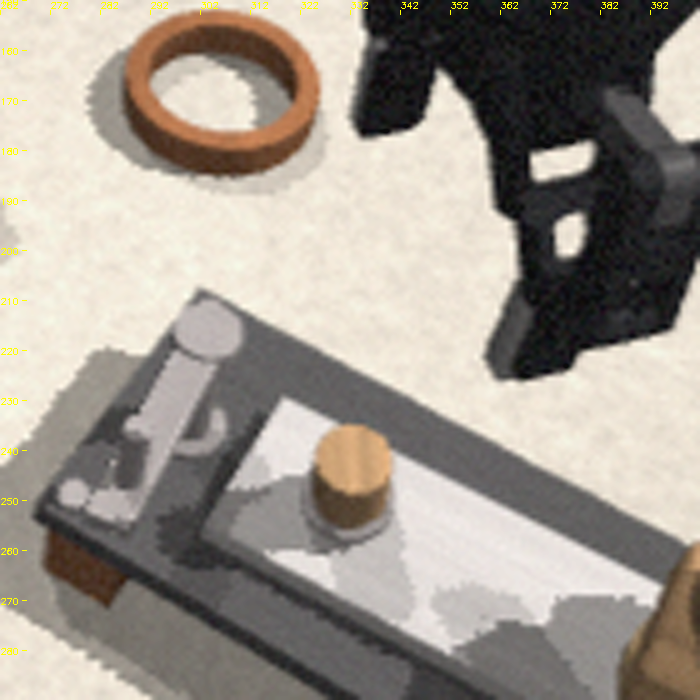

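The pin stands on its own in the holes. Its head's top is at about (332,241), and the collar is still well above the plate. Next I shut the fingers and press.

Run:
```python
from h import *
import pickle
f=pickle.load(open('f7.pkl','rb'))
print(atz(f,[332.1,241.1],.112)-[.002,0,0])
grab(60)
x,y=.5575,.0965
move_l([x,y,.135],.12)
prev=None
z=.125
hit=move_l([x,y,.100],.05,until_force=4)
s=get_state();print('touch',hit,s['position'].round(4),s['contact_force'].round(2))
f=grab_frame("scene");save(f,'s8',(262,402,150,290),5);print(s['clock'])
```

```text
[0.57799103 0.09370944 0.112     ]
touch True [0.5569 0.0965 0.1009] [-0.33  0.4   0.67]
15.2917
```

View pics/s8.png

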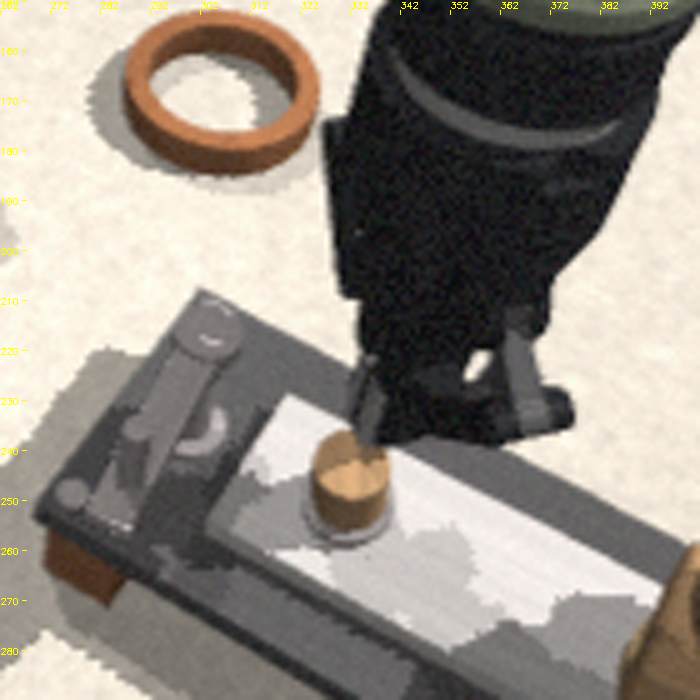

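The pin's head moved from (332,241) to about (332,246) at first touch, so it may be leaning. I'll back off and look from both cameras.

Run:
```python
from h import *
import pickle
p=get_state()['position']
move_l([p[0]-.01,p[1],.17],.15)
movep([.42,-.12,.25],down(np.pi/4))
S=grab_frame("scene");T=grab_frame("top");pickle.dump((S,T),open('f9.pkl','wb'))
save(S,'s9',(290,370,210,280),10);save(T,'t9',(140,225,140,210),9);print(get_state()['clock'])
```

```text
17.0833
```

View pics/s9.png

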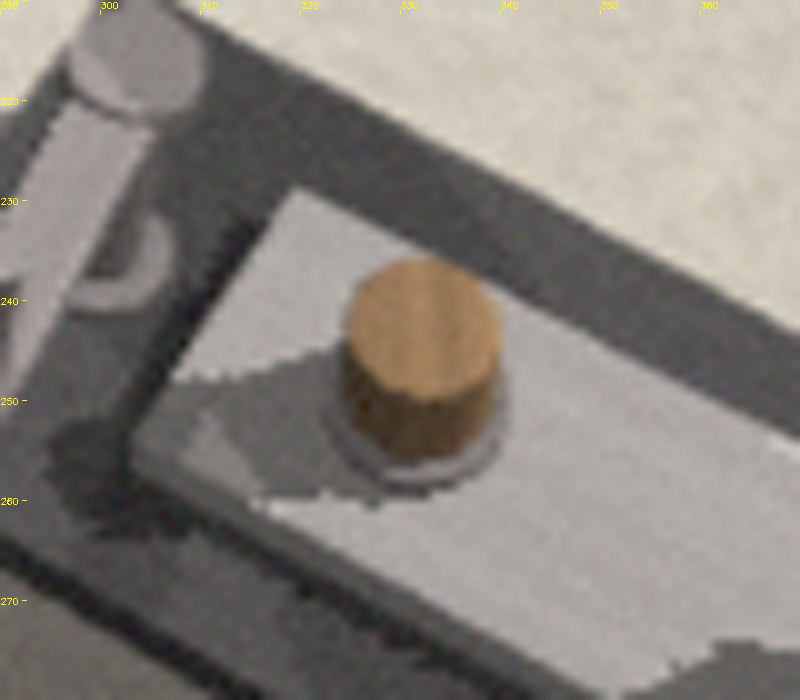

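View pics/t9.png

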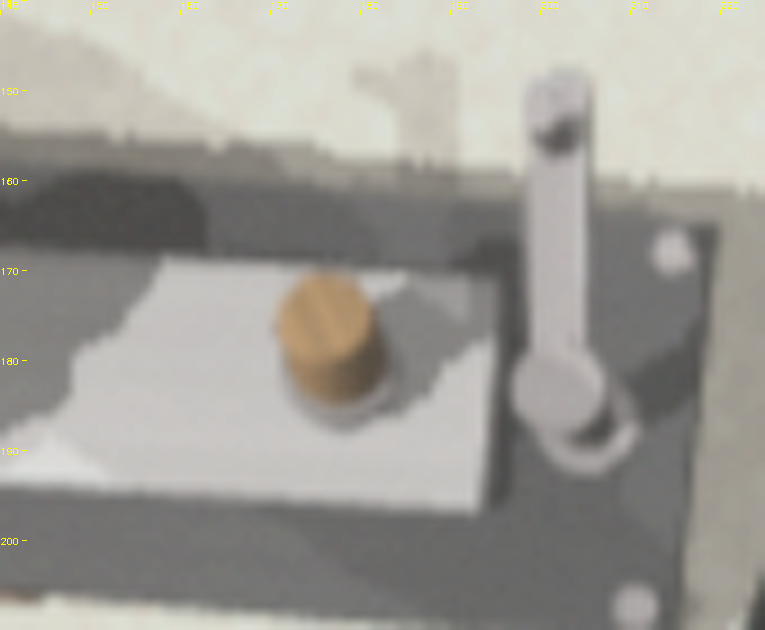

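Run:
```python
from h import *
import pickle
S,T=pickle.load(open('f9.pkl','rb'))
top=tri(T,[140+330/9-.5,140+318/9-.5],S,[290+42.4-.5,210+32.8-.5]);print('top',top)
# collar centre
col=tri(T,[140+337/9-.5,140+372/9-.5],S,[290+41.8-.5,210+40-.5]);print('collar~',col)
# fit: project upright vs leaned model
from scipy.optimize import least_squares
def circ(c,ax,r,n=72):
    ax=ax/np.linalg.norm(ax);e=np.cross(ax,[0,1,0]);e/=np.linalg.norm(e);g=np.cross(ax,e);t=np.linspace(0,2*np.pi,n,False)
    return c+r*(np.outer(np.cos(t),e)+np.outer(np.sin(t),g))
def ov(f,im,v,box,k,name):
    tip=np.array(v[:3]);ax=np.array([v[3],v[4],1]);ax/=np.linalg.norm(ax)
    c0,r0=box
    for z,r in ((.085,.013),(.052,.016),(.047,.016)):
        q=np.array([proj(f,p) for p in circ(tip+ax*z,ax,r)])
        cv2.polylines(im,[np.int32(((q-[c0,r0])+.5)*k)],True,(0,0,255),1)
    cv2.imwrite('pics/'+name,im)
# solve lean from head ellipse extents (T,S) + collar extents bottom
def feats(f,v):
    tip=np.array(v[:3]);ax=np.array([v[3],v[4],1]);ax/=np.linalg.norm(ax)
    h=np.array([proj(f,p) for p in circ(tip+ax*.085,ax,.013)]);c=np.array([proj(f,p) for p in circ(tip+ax*.047,ax,.016)]);d=np.array([proj(f,p) for p in circ(tip+ax*.052,ax,.016)])
    c=np.r_[c,d]
    return [h[:,0].min(),h[:,0].max(),h[:,1].min(),h[:,1].max(),c[:,0].min(),c[:,0].max(),c[:,1].max()]
oT=[140+275/9,140+378/9,140+272/9,140+366/9,140+284/9,140+398/9,140+434/9]
oS=[290+34.6,290+50.1,210+25.6,210+39.6,290+32.4,290+51.2,210+49.3]
def res(v): 
    b=np.array(v[5:9])
    a=np.array(feats(T,v))-np.array(oT)+.5; c=np.array(feats(S,v))-np.array(oS)+.5
    a[[0,1,4,5]]+=b[0];a[[2,3,6]]+=b[1];c[[0,1,4,5]]+=b[2];c[[2,3,6]]+=b[3]
    return np.r_[a,c,b*1.0]
r=least_squares(res,[.56,.096,.02,0,0,0,0,0,0]);print(r.x.round(4),'res',r.fun.round(2))
v=r.x;tip=v[:3];ax=np.array([v[3],v[4],1]);ax/=np.linalg.norm(ax);print('top',tip+ax*.085)
ov(S,cv2.imread('pics/s9.png'),v,(290,210),10,'o9s.png')
```

```text
top (array([0.5712786 , 0.09247674, 0.09536593]), np.float64(0.0013870827590718694))
collar~ (array([0.56294106, 0.09592923, 0.06267112]), np.float64(0.0010900384667866198))
[ 0.5508  0.0991  0.0133  0.2432 -0.0781 -0.0141 -0.0324  0.0045 -0.0095] res [ 0.06 -0.17  0.33 -0.05 -0.36  0.48 -0.25 -0.29  0.15 -0.31  0.29  0.11
  0.03  0.03 -0.01 -0.03  0.   -0.01]
top [0.57080517 0.0927108  0.09564265]
```

View pics/o9s.png

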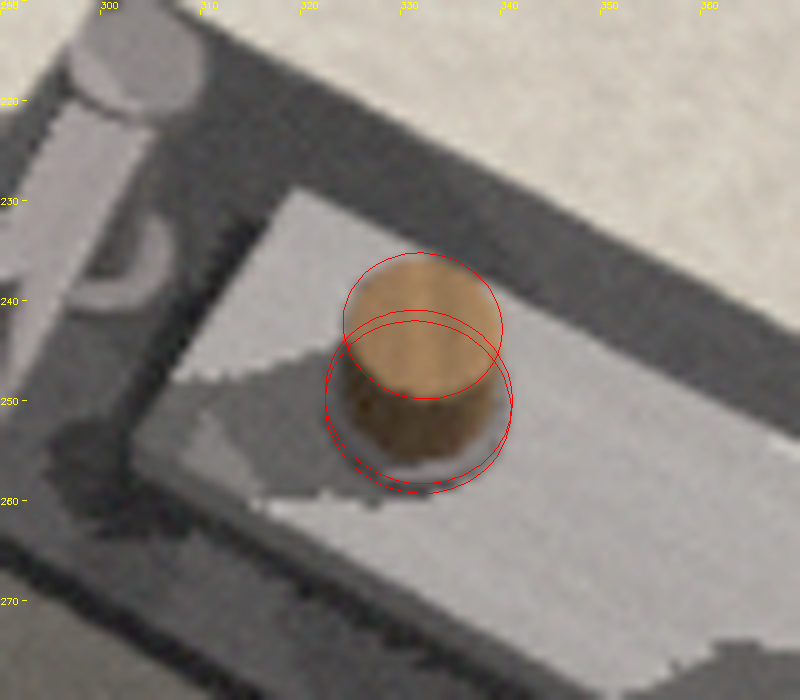

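The two views agree that the pin stands in both holes but leans about 14° toward +x. Its tip is at z≈13 mm, the collar's +x edge touches the plate, and the head's high edge is on the -x side. Pressing on the high (-x) part of the head should right it.

Run:
```python
from h import *
x,y=.559,.0945
movep([x,y,.16],down(np.pi/4))
move_l([x,y,.110],.12)
s=get_state();print(s['contact_force'].round(2),s['finger_gap'])
for i,F in enumerate((8,12,18,25,32)):
    hit=move_l([x,y,.0885],.02,until_force=F)
    s=get_state();print(F,hit,s['position'].round(4),s['contact_force'].round(2))
    if s['position'][2]<.0925: break
f=grab_frame("scene");save(f,'s10',(262,402,150,290),5);print(s['clock'])
```

```text
[-0.35  0.1   0.11] 0.0009571836788040719
8 True [0.5595 0.0947 0.0998] [-0.51 -0.79  4.13]
12 True [0.5602 0.0949 0.0995] [-1.91  0.51  6.32]
18 True [0.5612 0.0951 0.0992] [-2.37 -0.05  9.09]
25 True [0.5617 0.0952 0.099 ] [-3.75  0.83 10.84]
32 True [0.5622 0.0952 0.0988] [-4.46  0.03 12.11]
20.5333
```

View pics/s10.png

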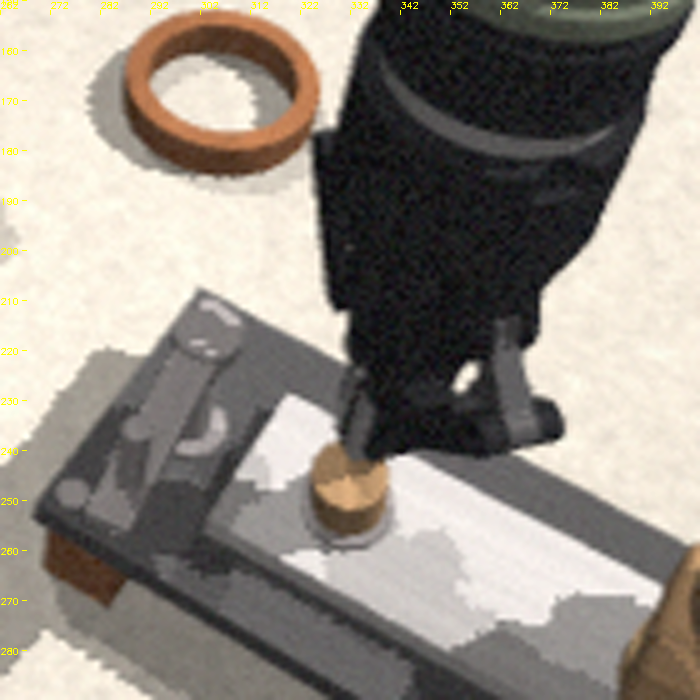

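The pin resists a straight press. Righting it means the head must travel about 3x more sideways than down, so friction under the tool locks it. I'll press while easing the tool in the −x direction so the friction helps.

Run:
```python
from h import *
p=get_state()['position'];print(p.round(4),get_state()['contact_force'].round(2))
d=np.array([-.95,.3])
x0=np.array([p[0],p[1]]);z=p[2]-.002
for i in range(1,7):
    xy=x0+d*.002*i; z-=.0008
    hit=move_l([xy[0],xy[1],z],.02,until_force=25)
    s=get_state();print(i,hit,z.round(4),s['position'].round(4),s['contact_force'].round(2))
f=grab_frame("scene");save(f,'s11',(262,402,150,290),5);print(s['clock'])
```

```text
[0.5621 0.0952 0.0988] [-4.29  0.17 13.12]
1 False 0.096 [0.5619 0.0957 0.0986] [-3.16 -0.74 17.36]
2 False 0.0952 [0.5613 0.0963 0.0985] [-2.46 -1.66 18.46]
3 False 0.0944 [0.56   0.0969 0.0982] [-2.64 -1.12 20.85]
4 False 0.0936 [0.5573 0.0978 0.0972] [-3.08  0.65 21.5 ]
5 False 0.0928 [0.5535 0.0984 0.0958] [-6.74 -0.12 22.94]
6 False 0.092 [0.5509 0.0988 0.0948] [-7.8  -1.19 23.74]
22.15
```

View pics/s11.png

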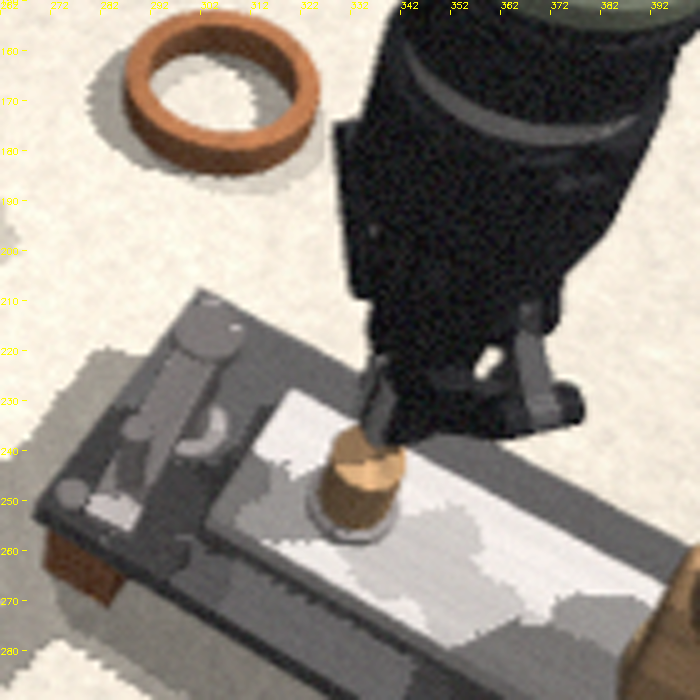

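The head has come up to near upright, with its top at z≈0.095. Next I press on its centre.

Run:
```python
from h import *
p=get_state()['position']
move_l([p[0],p[1],.105],.1)
x,y=.556,.0962
move_l([x,y,.105],.1)
for i in range(3):
    hit=move_l([x,y,.0885],.02,until_force=30)
    s=get_state();print(hit,s['position'].round(4),s['contact_force'].round(2))
f=grab_frame("scene");save(f,'s12',(262,402,150,290),5)
move_l([x,y,.16],.15)
movep([.42,-.12,.25],down(np.pi/4))
S=grab_frame("scene");T=grab_frame("top")
import pickle;pickle.dump((S,T),open('f13.pkl','wb'))
save(S,'s13',(290,370,210,280),10);save(T,'t13',(140,225,140,210),9);print(get_state()['clock'])
```

```text
True [0.5563 0.0962 0.093 ] [-2.3  -0.47  7.18]
True [0.5564 0.0962 0.0931] [-2.34 -0.53  8.04]
True [0.5564 0.0962 0.093 ] [-2.53  0.    7.48]
25.625
```

View pics/s13.png

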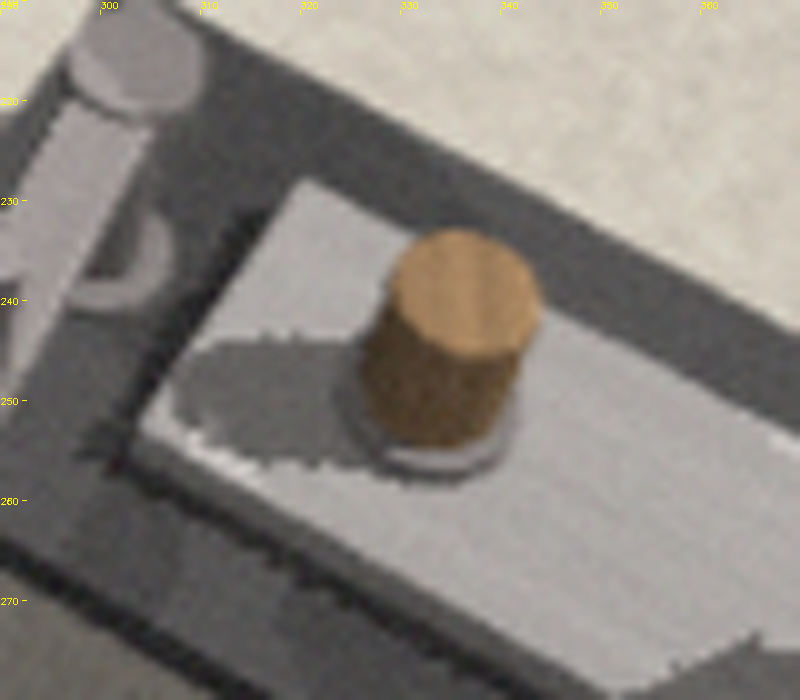

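View pics/t13.png

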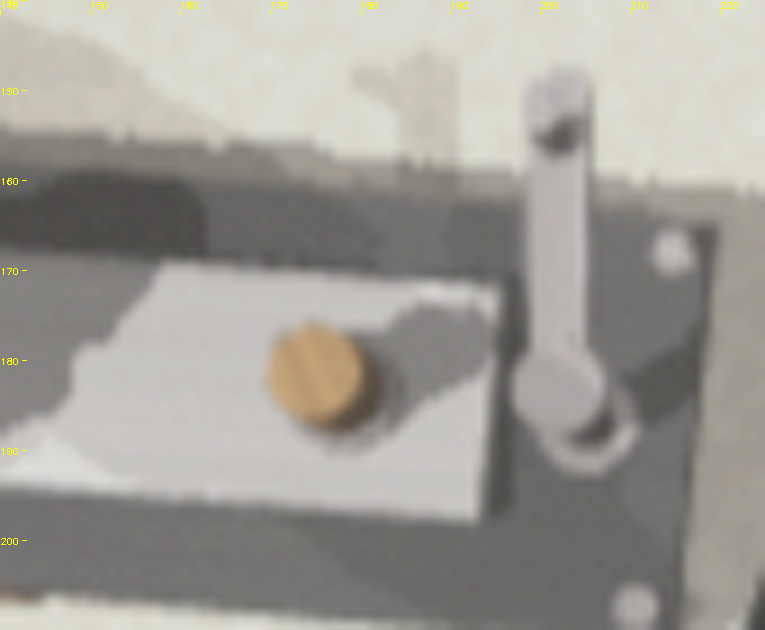

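```bash
cat > fit.py <<'E'
from h import *
from scipy.optimize import least_squares
def circ(c,ax,r,n=90):
    e=np.cross(ax,[0,1,0]);e/=np.linalg.norm(e);g=np.cross(ax,e);t=np.linspace(0,2*np.pi,n,False)
    return c+r*(np.outer(np.cos(t),e)+np.outer(np.sin(t),g))
def feats(f,v):
    tip=np.array(v[:3]);ax=np.array([v[3],v[4],1]);ax/=np.linalg.norm(ax)
    pr=lambda z,r:np.array([proj(f,p) for p in circ(tip+ax*z,ax,r)])
    h=pr(.085,.013);c=np.r_[pr(.047,.016),pr(.052,.016)]
    return np.array([h[:,0].min(),h[:,0].max(),h[:,1].min(),h[:,1].max(),c[:,0].min(),c[:,0].max(),c[:,1].max()])
def fit(S,T,oT,oS,v0=(.557,.097,.01,0,0)):
    def res(v):
        b=v[5:9];a=feats(T,v)-np.array(oT)+.5;c=feats(S,v)-np.array(oS)+.5
        a[[0,1,4,5]]+=b[0];a[[2,3,6]]+=b[1];c[[0,1,4,5]]+=b[2];c[[2,3,6]]+=b[3]
        r=np.r_[a,c,b]; r[np.isnan(r)]=0; return r
    r=least_squares(res,list(v0)+[0]*4);v=r.x
    ax=np.array([v[3],v[4],1]);ax/=np.linalg.norm(ax);print(v.round(4),'res',r.fun.round(2),'top',(v[:3]+ax*.085).round(4),'tilt deg',np.degrees(np.arccos(ax[2])))
    return v
E
python3 - <<'E'
from fit import *
import pickle
S,T=pickle.load(open('f13.pkl','rb'))
oT=[140+268/9,140+368/9,140+323/9,140+424/9,140+300/9 if 0 else np.nan,140+402/9,140+453/9]
oS=[290+39,290+54,210+22.8,210+35.8,290+33.7,290+52,210+48.4]
fit(S,T,oT,oS)
E
```

```text
[ 0.5572  0.0969  0.0055  0.0034 -0.0119  0.0681 -0.0944  0.0811 -0.0291] res [-0.07 -0.15  0.15 -0.24  0.    0.15  0.19 -0.26  0.2  -0.11 -0.11 -0.2
  0.19  0.24  0.07 -0.09  0.08 -0.03] top [0.5575 0.0959 0.0905] tilt deg 0.7101128457860825
```

The pin is home: the press stopped at z = 0.0930, and the two-view fit gives under 1° of tilt. Next is the keeper.

Run:
```python
from h import *
base=np.array([.557,.0964]);a=-.09
ex=np.array([np.cos(a),np.sin(a)]);ey=np.array([-np.sin(a),np.cos(a)]);post=base-.066*ey
def pose(phi,off,z=.113):
    er=np.sin(phi)*ex+np.cos(phi)*ey; tg=np.cos(phi)*ex-np.sin(phi)*ey
    p=post+.066*er+off*tg
    return [p[0],p[1],z],down(np.arctan2(er[1],er[0]))
p,r=pose(1.5,.034,.17);movep(p,r)
p,r=pose(1.5,.034);move_l(p,.12)
print(get_state()['contact_force'].round(2))
stop=None
for phi in list(np.arange(1.5,.09,-.14))+[.06,0,-.04,-.08]:
    p,r=pose(phi,.015)
    hit=move_l(p,.08,rot=r,until_force=9)
    s=get_state();print(round(phi,2),hit,s['position'].round(4),s['contact_force'].round(2))
    if hit: break
f=grab_frame("scene");save(f,'s14',(262,402,150,290),5);print(s['clock'])
```

```text
[-0.38  0.77 -0.29]
1.5 False [0.617  0.0153 0.1134] [ 0.37 -0.51 -0.22]
1.36 False [0.6184 0.0238 0.113 ] [ 0.11 -0.46  0.36]
1.22 False [0.6186 0.033  0.113 ] [-0.99 -0.74  0.02]
1.08 False [0.6176 0.0423 0.113 ] [-0.5  -0.23  0.24]
0.94 False [0.6154 0.0515 0.113 ] [ 0.32 -0.26 -0.04]
0.8 False [0.6118 0.0603 0.113 ] [-0.19 -1.19  0.23]
0.66 False [0.6071 0.0685 0.113 ] [-0.82  0.06  0.11]
0.52 False [0.6013 0.0759 0.113 ] [ 0.23 -0.33 -0.74]
0.38 False [0.5945 0.0825 0.113 ] [-0.05  0.43 -0.41]
0.24 False [0.5869 0.088  0.113 ] [ 0.03 -0.54 -0.63]
0.1 False [0.5785 0.0925 0.1131] [-0.49 -0.18 -0.06]
0.06 False [0.5761 0.0935 0.113 ] [ 0.65  0.74 -0.85]
0 False [0.5738 0.0946 0.1135] [ 4.6  -1.12 -2.19]
-0.04 False [0.5737 0.095  0.1137] [11.92 -1.9  -6.32]
-0.08 False [0.5736 0.0954 0.114 ] [ 17.56  -2.61 -12.04]
31.5917
```

View pics/s14.png

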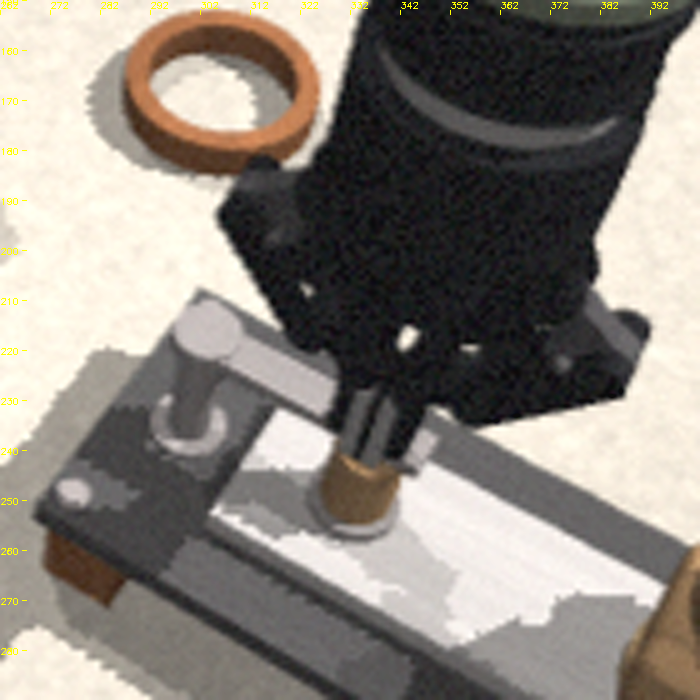

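The bar reached its hard stop: position stalled at x = 0.5737 while the force rose to 17 N. I'll back away and inspect.

Run:
```python
from h import *
p=get_state()['position']
move_l([p[0]+.03,p[1]-.003,p[2]],.08)
move_l([p[0]+.03,p[1]-.003,.19],.15)
movep([.42,-.14,.25],down(np.pi/4))
S=grab_frame("scene");T=grab_frame("top")
save(S,'s15',(262,402,190,310),5);save(T,'t15',(98,355,140,235),3);save(T,'t16',(140,225,140,210),9)
save(S,'s16',(140,340,130,260),4)
s=get_state();print(s['clock'],s['contact_force'])
```

```text
34.175 [ 0.41263746  0.31442935 -0.05572663]
```

View pics/s15.png

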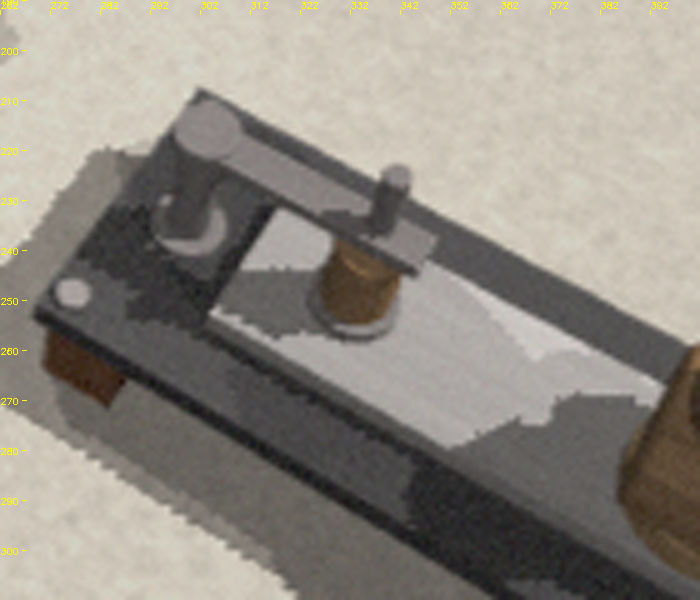

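View pics/t16.png

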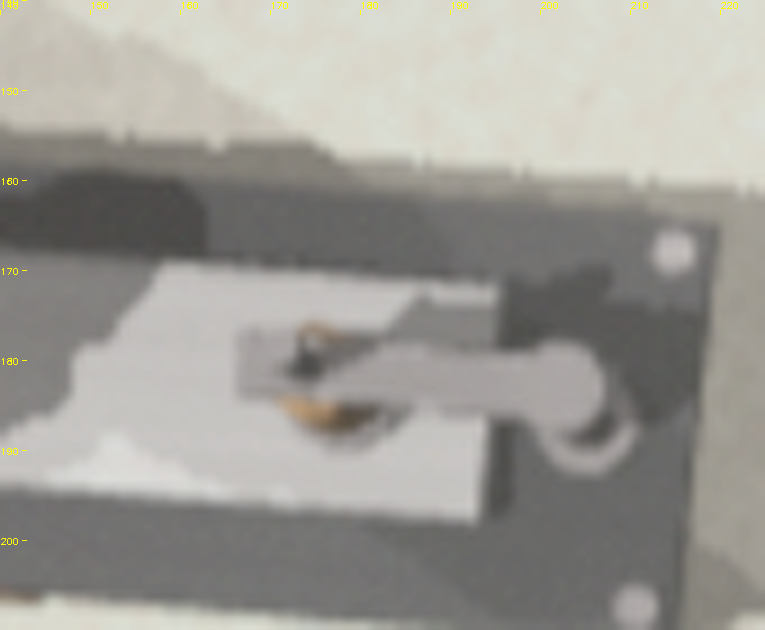

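View pics/t15.png

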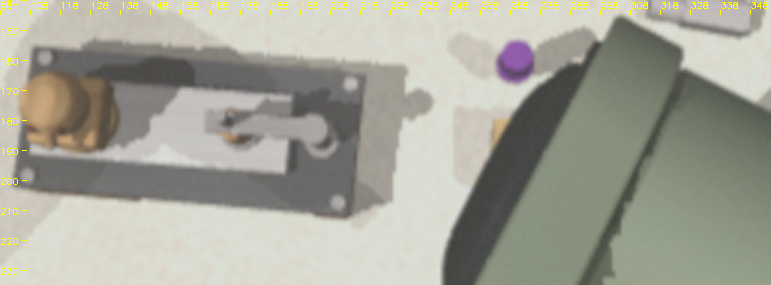

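View pics/s16.png

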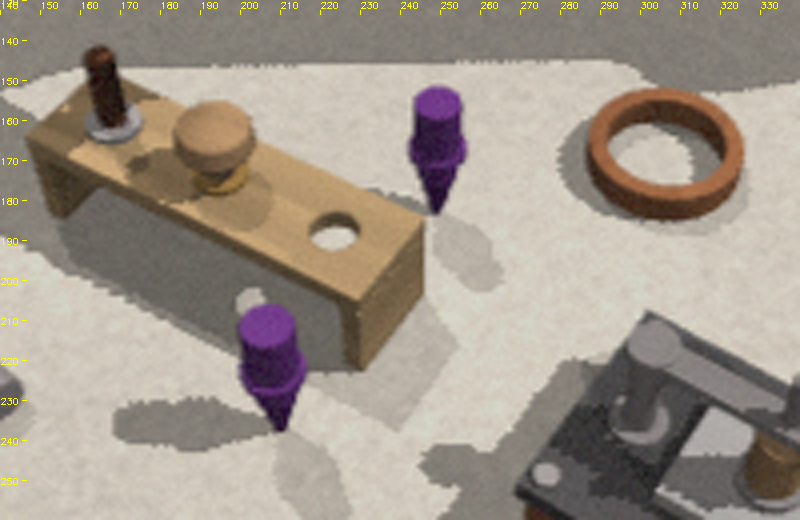

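The awl (193,165) and the punch (165,150) still stand in the rack, and both purple pins are undisturbed. The bar lies over the pin's head, and the arm is clear of everything.

```bash
python3 -c "
from cell import *
sign_off();print(get_state()['clock'])"
```

```text
the job is handed in; nothing more can be done
the job is handed in; nothing more can be done
```

The job is done and handed in at about 34 s of the 61 s allowed. The pin is home in both holes and the keeper bar is swung over its head.

- **Starting the pin:** I took the pin from the rack and lowered its tip into both holes while they were out of line, to about 30 mm above the table. I let go of it there. The plate was already pushing sideways with 2.8 N by then, close to the 3 N that turns it, so it may have shifted slightly before release.
- **Pressing it down:** After release the pin dropped and leaned about 14° toward the stand's +x side. A straight press did not move it. I pressed with up to 24 N while easing the shut fingers toward −x, which brought it nearly upright, so that sideways motion helped bring it into line along with the taper. A press on the centre of the head then stopped at z = 0.0930, which is the home height.
- **Pin check:** The camera fit before the keeper was swung gave a tilt of about 0.7°. It put the head's top at 0.0905, about 2.5 mm below where the press stopped and a little over the stated camera accuracy.
- **Keeper:** I pushed the peg round until it stalled while the force rose to about 17 N. The last pictures show the bar over the pin's head. Measured by eye in the top view, its direction differs from the base plate's edge by about 0.015 rad, which I took as perspective.
- **Everything else:** The awl and punch still stand in the rack, the purple look-alikes are undisturbed, and the arm was clear of everything at the end.

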